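# Load the ink caddy and hold it up level

### The arm

A 7-joint arm with a two-finger parallel gripper is mounted at the origin on the work surface. World frame = base frame: x ahead of the robot, y to its left, z up, the work surface at z = 0. Lengths are in m, angles in rad, forces in N, time in s.
With the tool pointing down it reaches from about 0.4 to 0.85 m from the base axis. Payload 10.4 kg.
Tool frame: the origin (TCP) lies on the centre line of the jaws, within the pads' length; the fingertips stand 22 mm ahead of it and the grasp point (between the pads) lies 3 mm ahead of it; z points along the fingers, y is the line along which they close (so a half turn about z gives the same grasp; the last joint's range is limited). The gripper opens to 87 mm and grips with 3 to 60 N. Pads are 19 mm wide; open, the fingers measure 117 mm over their backs; the gripper's body (75 mm by 190 mm) begins 51 mm behind the grasp point.
Start: joints at [1.267, 0.332, -0.065, 1.46, 0.022, 1.35, -0.088], TCP at [0.173, -0.601, 0.245] pointing down, gripper open.
Joint ranges: [-2.6, 2.6], [-0.5, 2.12], [-1.47, 1.34], [0.16, 2.42], [-1.27, 4.41], [0.06, 2.06], [-2.6, 2.6]. Speed limits (rad/s): [2.22, 2.22, 2.79, 2.79, 3.14, 3.14, 3.14].

### API

Orientations are given as a unit quaternion [x, y, z, w].
In Python, from bench import r gives the robot as it stands.
- The arm moves only by the tool send_path, called after ">>>" in YAML: its name, and indented under it one key for each argument. Schema: {"type":"object","properties":{"ticks":{"type":"array","items":{"type":"array","items":{"type":"array","items":{"type":"number"},"minItems":5,"maxItems":5},"minItems":1,"maxItems":12},"minItems":1,"maxItems":1},"squeeze":{"type":"number"},"only":{"type":"string"},"quiet":{"type":"boolean"},"lines":{"type":"string"}},"required":["ticks"],"additionalProperties":false}. ticks is a list that holds a single list of rows (three levels of brackets), with 1 to 12 rows, each of 5 numbers: dx, dy, dz in a scale on which 1.0 is 80 cm, then a turn about the tool's z in shares of 45 degrees (1.0 is 45 degrees), then the finger opening in m; each row is the pose to reach, as a shift and turn from the pose commanded when the call began, along the tool's axes at that moment; what a row does not reach only later rows make up. A row lasts 1/10 s, in which the tool goes at most 0.05 m and 0.15 rad, less where a joint would pass 70% of its speed; a pose out of reach is approached as far as the arm can. The fingers move at their own pace and stop on an object; squeeze is the grip in N (left out, the last holds). Time passes only in rows, so rows that do not move let the fingers close. The tool returns the time, the measured TCP pose, the force, the opening and the grip force at its end. only (a regular expression) keeps the lines of the reply that match it, lines (a string "A,B") keeps lines A to B, and quiet returns only ok. Input that does not fit is refused with a message, and nothing moves.
- r.read_state(): the state, without advancing time (a new reading comes with each control period).
- r.camera(name): name is "scene" or "side" or "wrist"; returns a dict with "img" (400x640x3 uint8, red, green, blue), "fx", "fy", "cx", "cy" (pixels), "k1" (the pictures are not rectified: a ray, as slopes to the right and down, at radius r is drawn at 1 + k1 r^2 times it, then the intrinsics apply), "pose" (4x4, takes a point from camera to world coordinates). Camera axes: x right, y down, z forward; pixel columns grow to the right and rows downward; lengths in m; the calibration is good to about 2 mm. A picture is of the moment at which its call begins. There is no depth.
- r.close_job(): hands the job in; it is judged then, once.
The state is a dict: "time": time; "joint_positions": joint angles; "joint_vel": joint speeds; "joint_torque": joint torques, N m; "ee_pos": TCP position; "eef_rot": TCP orientation; "ft_force": force on the tool from outside, world axes, zero at the start; "torque": the same for the moment, N m; "width": finger opening in m; "grip_force": force on a finger pad.
Only numpy, scipy, OpenCV 4.12 (cv2) and the standard library are available. Lean on these libraries where they do the work, as an engineer would, in place of code of your own. Each camera call takes 0.05 s, during which the arm holds its last target. There are 200 camera calls.

### The job

Set the green ink pot upright, centred on the empty raised pad of the two-pot caddy and let go of it, so that it balances the orange pot on the other pad. Then lift the loaded caddy by its upright black handle, keeping it level with both pots staying on their pads, until its underside is at least 12 cm above the bench, and finish while still holding it there, level and still. Leave the blue pot, the squeegee and the tape roll where they are.

Things in the scene. Friction and masses are not known exactly. Their poses are not given: they have to be found in the camera images.
- green_pot: Green ink pot: white upright cylinder 56 mm in diameter and 75 mm tall with green lid and green band, about 0.2 kg. Origin: centre of its underside, z up; round, so its yaw means nothing. Stands on the bench to the left or right of the pallet (the blue pot on the other side).
- orange_pot: Orange ink pot: white upright cylinder 56 mm in diameter and 75 mm tall with orange lid and orange band, about 0.2 kg. Origin: centre of its underside, z up; round, so its yaw means nothing. Already stands on the caddy's other pad.
- blue_pot: Blue ink pot: white upright cylinder 56 mm in diameter and 75 mm tall with blue lid and blue band, about 0.2 kg. Origin: centre of its underside, z up; round, so its yaw means nothing. Bystander on the bench, to be left alone.
- caddy: Loose ink caddy, 0.28 kg, at any yaw on the pallet. Blue board 290 (x) x 60 (y) x 12 mm; two rimless aluminium disc pads 40 mm wide, 18 mm tall, centred 110 mm either way along x; a steel post in the middle (36 x 12 mm) with a black handle block 40 (x) x 18 (y) mm at 102 to 152 mm above the underside; pot tops come to 105 mm. Origin: centre of the underside, z up.
- seat_empty (a point): Centre of the top face of the empty pad (at -x of the caddy, 30 mm above its underside); axes as the caddy's.
- seat_loaded (a point): Centre of the top face of the pad that carries the orange pot (at +x of the caddy, 30 mm above its underside); axes as the caddy's.
- caddy_grip (a point): Grip point in the black handle, on the caddy's middle axis 130 mm above its underside; pinch across the 18 mm thickness, i.e. fingers closing along the caddy's y. Axes as the caddy's.
- pallet: Fixed print pallet on the bench, a wood-topped aluminium plate 270 (x) x 320 (y) x 20 mm; the caddy stands on it. Origin: centre of its underside, on the bench (z = 0).
- squeegee: Bystander: wooden squeegee with a dark blade, about 60 x 260 (its y) x 24 mm, lying flat on the bench beyond the pallet. Origin: bench level, 13 mm outside the middle of the free edge of the blade, which points to the robot; the wood is centred 60 mm from it along x.
- tape_roll: Bystander: yellow tape roll lying flat on the bench near the corner of the pallet on the robot's side, 90 mm in diameter, 45 mm tall. Origin: centre of its underside.

How it is judged:
On the way:
1. the green pot stands centred on the empty pad and is let go, the orange pot still on the other pad, the caddy still down on the pallet (horizontal distance between green_pot and seat_empty below 0.012 m and z of green_pot in the frame of seat_empty between -0.004 and 0.005 m and angle between each of green_pot, orange_pot's own z axis and vertical below 0.12 rad and contact force between each of green_pot, orange_pot and caddy above 0.3 N and contact force between the fingers and green_pot below 0.1 N and horizontal distance between orange_pot and seat_loaded below 0.012 m and z of orange_pot in the frame of seat_loaded between -0.004 and 0.005 m and contact force between the fingers and orange_pot below 0.1 N and height (world z) of caddy below 0.03 m and contact force between the fingers and caddy below 0.1 N), for 0.3 s.
At the end, for the whole second after the job is handed in: Gripper alone holds the caddy: underside over 115 mm above the bench, tilt under 5 degrees, under 20 mm/s and 0.1 rad/s; both pots upright within 12 mm of their pads' centres, untouched by the fingers; blue pot, squeegee and tape roll within 20 mm of their starts (horizontal distance between green_pot and seat_empty below 0.012 m and z of green_pot in the frame of seat_empty between -0.004 and 0.005 m and angle between each of green_pot, orange_pot's own z axis and vertical below 0.12 rad and contact force between each of green_pot, orange_pot and caddy above 0.3 N and contact force between the fingers and green_pot below 0.1 N and horizontal distance between orange_pot and seat_loaded below 0.012 m and z of orange_pot in the frame of seat_loaded between -0.004 and 0.005 m and contact force between the fingers and orange_pot below 0.1 N and height (world z) of caddy above 0.115 m and angle between caddy's own z axis and vertical below 0.087 rad and linear speed of caddy below 0.02 m/s and angular speed of caddy below 0.1 rad/s and contact force between the fingers and caddy above 2 N and contact force between caddy and pallet below 0.1 N and contact force between caddy and blue_pot below 0.1 N and contact force between caddy and squeegee below 0.1 N and contact force between caddy and tape_roll below 0.1 N and distance of each of blue_pot, squeegee, tape_roll from where it was at the start of the episode below 0.02 m); the arm keeps its last pose, push and grip.
It fails at once if the caddy is tipped by more than 15 degrees (angle between caddy's own z axis and vertical above 0.26 rad).
It fails at once if the green or orange pot is tipped over by more than 30 degrees (angle between any of green_pot, orange_pot's own z axis and vertical above 0.52 rad).
It fails at once if a bystander (blue pot, squeegee, tape roll) is shifted by more than 20 mm (distance of any of blue_pot, squeegee, tape_roll from where it was at the start of the episode above 0.02 m).
It also fails if it takes over 58 s, if anything falls off the work surface, if the arm or the gripper's body presses on something with over 40 N, if the wrist force passes 120 N, or if a joint passes its speed limit or range.

## Working session

There is one attempt and no reset: what is moved stays moved. The work goes in short steps, Python scripts to look and compute and a tool call to move; the robot and the scene stay as the last step left them, time stands still between calls to the robot, and variables do not carry over. Pictures are saved under pics/ and viewed, at most 13 in all, crops included, and the job is handed in when it is done.

```bash
ls; mkdir -p pics
```

Run:
```python
from bench import r
import cv2
for n in ("scene","side"):
    c=r.camera(n); cv2.imwrite(f"pics/{n}0.png",c["img"][...,::-1])
    print(n,c["fx"],c["fy"],c["cx"],c["cy"],c["k1"],c["pose"])
s=r.read_state(); print(s["time"],s["ee_pos"],s["eef_rot"],s["width"])
```

```text
bench.py
pics
scene 397.6468155003008 397.6468155003008 326.4771510813191 190.99951259653204 0.025332821963919457 [[ 0.77752856  0.38036372 -0.50077219  1.07080088]
 [ 0.62883215 -0.46469477  0.62340107 -0.62608178]
 [ 0.00441294 -0.79961378 -0.60049839  0.71163293]
 [ 0.          0.          0.          1.        ]]
side 459.1108724669872 459.1108724669872 322.0096638461615 199.3809508742905 -0.13440334545394128 [[ 0.95022713 -0.21674502  0.22380796  0.32352395]
 [-0.31131565 -0.63221117  0.70950095 -0.76483172]
 [-0.0122869  -0.74386197 -0.66822032  0.84546303]
 [ 0.          0.          0.          1.        ]]
0.1 [ 0.17312862 -0.60021072  0.24384915] [ 9.90157845e-01  1.39953673e-01 -1.09035089e-04 -6.31440109e-04] 0.08699559207298074
```

View pics/scene0.png

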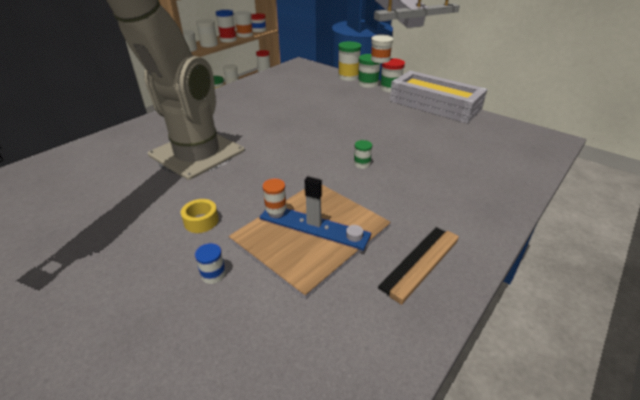

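View pics/side0.png

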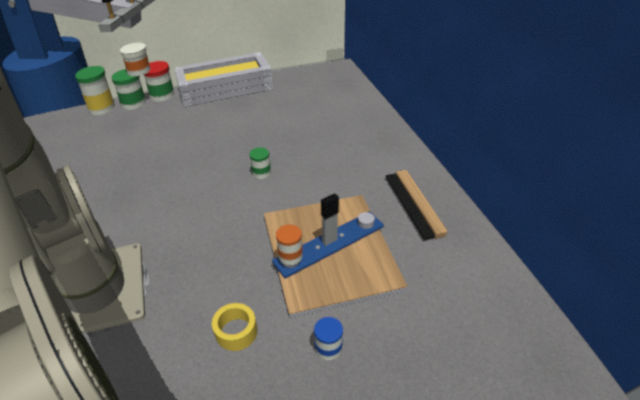

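The scene picture shows the green pot at (363,153), orange pot (274,195), handle (314,188), empty pad (355,233) and blue pot (209,263). In the side picture they are at (260,162), (289,245), (330,205), (366,220) and (328,338). I'll triangulate from these two views.

Create h.py:
```python
import numpy as np, cv2
from bench import r
def ray(c,uv):
    K=np.array([[c["fx"],0,c["cx"]],[0,c["fy"],c["cy"]],[0,0,1.]])
    p=cv2.undistortPoints(np.array([[uv]],float),K,np.array([c["k1"],0,0,0,0.]))[0,0]
    P=np.array(c["pose"]); d=P[:3,:3]@[p[0],p[1],1]; return P[:3,3],d/np.linalg.norm(d)
def plane(c,uv,z):
    o,d=ray(c,uv); return o+d*(z-o[2])/d[2]
def tri(ob):
    A=0;b=0
    R=[ray(c,u) for c,u in ob]
    for o,d in R:
        M=np.eye(3)-np.outer(d,d); A=A+M; b=b+M@o
    p=np.linalg.solve(A,b); return p,max(np.linalg.norm((np.eye(3)-np.outer(d,d))@(p-o)) for o,d in R)
RNG=dict(green=((50,110,40),(80,255,255)),orange=((5,150,120),(14,255,255)),black=((0,0,0),(180,255,45)),
  blue=((105,150,40),(125,255,255)),grey=((0,0,125),(180,60,255)))
def blob(c,col,box):
    x0,y0,x1,y1=box
    m=cv2.inRange(cv2.cvtColor(np.ascontiguousarray(c["img"]),cv2.COLOR_RGB2HSV),RNG[col][0],RNG[col][1])
    k=np.zeros_like(m); k[y0:y1,x0:x1]=m[y0:y1,x0:x1]
    n,l,st,ce=cv2.connectedComponentsWithStats(k)
    i=1+np.argmax(st[1:,4]); return ce[i],st[i],(l==i).astype(np.uint8)
```

Run:
```python
from h import *
S=r.camera("scene");D=r.camera("side")
B=dict(green=((345,135,380,172),(245,145,278,182)),orange=((258,175,292,200),(272,220,306,245)),black=((300,170,328,202),(315,190,345,220)),
 grey=((343,222,368,240),(355,210,378,227)),blue=((192,240,228,262),(310,315,348,338)))
for k,(a,b) in B.items():
    x=blob(S,k,a);y=blob(D,k,b); p,e=tri([(S,x[0]),(D,y[0])])
    print(k,x[0].round(1),x[1],y[0].round(1),y[1],p.round(4),"miss",e.round(4))
for n,c,b in (("scene",S,(255,200,375,250)),("side",D,(268,210,388,276))):
    x=blob(c,"blue",b); q=cv2.convexHull(np.argwhere(x[2])[:,::-1].astype(np.int32))
    w=np.array([plane(c,u[0],.032)[:2] for u in q],np.float32); print(n,x[1],cv2.minAreaRect(w))
```

```text
green [363. 145.] [355 141  17  10 130] [258.7 153.9] [250 148  19  13 191] [0.4725 0.3027 0.0698] miss 0.0001
orange [273.2 185.9] [263 179  22  15 257] [288.3 234.3] [276 225  26  20 416] [ 0.461  -0.0806  0.121 ] miss 0.0003
black [312.7 187.5] [305 177  16  22 286] [329.4 206. ] [322 194  16  25 312] [ 0.5661 -0.0503  0.1475] miss 0.0
grey [354.2 230.4] [346 225  18  13 160] [366.3 217.7] [356 211  21  15 181] [ 0.6726 -0.0211  0.0503] miss 0.0002
blue [207.8 252.9] [196 244  25  18 361] [327.9 328.2] [314 318  28  20 480] [ 0.4771 -0.3039  0.0722] miss 0.0013
scene [ 261  210  109   40 1055] ((0.5705846548080444, -0.05403103679418564), (0.28380462527275085, 0.059343356639146805), 15.143486976623535)
side [ 273  219  110   57 1258] ((0.5643420815467834, -0.054291024804115295), (0.2859927713871002, 0.05845704674720764), 15.417943000793457)
```

Both views agree: the pads are 220 mm apart, the handle centre is at z≈0.147, the pad is at ≈0.050, and yaw is ≈15.6°, which is nearly the tool's own yaw. I'll go above the caddy first for a wrist look.

Add to h.py:
```python
def delta(target,yaw=None):
    from scipy.spatial.transform import Rotation as R
    s=r.read_state(); M=R.from_quat(s["eef_rot"]).as_matrix()
    d=M.T@(np.array(target)-s["ee_pos"]); y=np.arctan2(M[1,0],M[0,0])
    print("t",s["time"],"pos",s["ee_pos"].round(4),"yaw",round(y,4),"tool delta",d.round(4),"" if yaw is None else f"dz {-(yaw-y):.4f}")
```

```bash
python3 -c "
from h import *
delta([.53,-.15,.33],.272)
delta([.4725,.3027,.33],.272)"
```

```text
t 0.2 pos [ 0.1732 -0.6003  0.2441] yaw 0.2809 tool delta [ 0.4677 -0.3338 -0.0857] dz 0.0089
t 0.2 pos [ 0.1732 -0.6003  0.2441] yaw 0.2809 tool delta [ 0.5379 -0.7847 -0.0853] dz 0.0089
```

The manual's scale: shifts go in shares of 80 cm and turns go in shares of 45 degrees. Converting my numbers, 0.47 m is 0.5875, -0.33 m is -0.4125, 0.01 rad is 0.0127.

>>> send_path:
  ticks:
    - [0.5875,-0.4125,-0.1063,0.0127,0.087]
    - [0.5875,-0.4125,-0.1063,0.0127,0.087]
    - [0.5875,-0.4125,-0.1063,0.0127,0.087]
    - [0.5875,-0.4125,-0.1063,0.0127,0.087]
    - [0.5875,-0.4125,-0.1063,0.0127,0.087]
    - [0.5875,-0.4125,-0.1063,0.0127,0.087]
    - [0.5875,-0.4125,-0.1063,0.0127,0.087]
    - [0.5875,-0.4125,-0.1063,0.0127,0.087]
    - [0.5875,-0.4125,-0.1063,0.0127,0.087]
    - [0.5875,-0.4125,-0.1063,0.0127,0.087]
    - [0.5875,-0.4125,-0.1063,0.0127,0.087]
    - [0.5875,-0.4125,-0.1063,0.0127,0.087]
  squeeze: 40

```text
refused: ticks: the value is too long (schema: maxItems 1). Nothing was moved.
```

Wrong form. The message asks for a list holding one list of rows, three levels of brackets, so I'll send the same numbers that way.

>>> send_path:
  ticks:
    - [[0.5875,-0.4125,-0.1063,0.0127,0.087],[0.5875,-0.4125,-0.1063,0.0127,0.087],[0.5875,-0.4125,-0.1063,0.0127,0.087],[0.5875,-0.4125,-0.1063,0.0127,0.087],[0.5875,-0.4125,-0.1063,0.0127,0.087],[0.5875,-0.4125,-0.1063,0.0127,0.087],[0.5875,-0.4125,-0.1063,0.0127,0.087],[0.5875,-0.4125,-0.1063,0.0127,0.087],[0.5875,-0.4125,-0.1063,0.0127,0.087],[0.5875,-0.4125,-0.1063,0.0127,0.087],[0.5875,-0.4125,-0.1063,0.0127,0.087],[0.5875,-0.4125,-0.1063,0.0127,0.087]]
  squeeze: 40

```text
time: 1.4
ee_pos: [0.5351, -0.1492, 0.3301]
eef_rot: [0.991, 0.137, 0.001, -0.0]
ft_force: [-0.0, 0.2, -0.0]
width: 0.0872
grip_force: 0.0
```

Run:
```python
from h import *
delta([.53,-.15,.33],.272)
c=r.camera("wrist"); cv2.imwrite("pics/w1.png",c["img"][...,::-1]); print(np.array(c["pose"]).round(3),c["fx"],c["k1"])
```

```text
t 1.4 pos [ 0.5351 -0.1492  0.3301] yaw 0.2745 tool delta [-0.0052 -0.0007  0.0001] dz 0.0025
[[ 0.271 -0.931 -0.246  0.601]
 [-0.963 -0.262 -0.069 -0.131]
 [-0.     0.255 -0.967  0.47 ]
 [ 0.     0.     0.     1.   ]] 324.63466931521776 -0.0023089651091539164
```

View pics/w1.png

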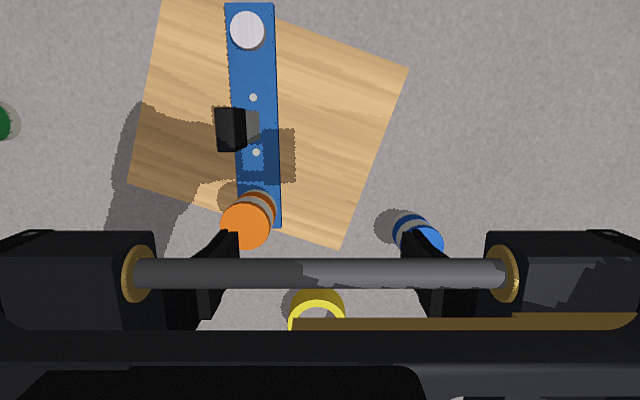

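The wrist view shows the empty pad at (247,30), handle at (230,130), orange lid at (246,227) and tape roll at (316,315). I'll measure the pad and board from here, then go on to the green pot.

Run:
```python
from h import *
c=r.camera("wrist")
x=blob(c,"grey",(228,8,266,50)); cn=max(cv2.findContours(x[2],0,1)[0],key=len)
e=cv2.fitEllipse(cn); print(x[1],e); P=np.array([plane(c,u[0],.05)[:2] for u in cn],np.float32)
print("pad",plane(c,e[0],.05),cv2.minEnclosingCircle(P))
S=r.camera("scene"); y=blob(S,"grey",(343,222,368,240)); print("h",tri([(c,e[0]),(S,y[0])]))
x=blob(c,"blue",(215,0,290,240)); q=cv2.findContours(x[2],0,1)[0]; q=np.vstack(q)
print(x[1],cv2.minAreaRect(np.array([plane(c,u[0],.032)[:2] for u in q],np.float32)))
delta([.4725,.3027,.33],.273)
```

```text
[234  14  32  36 973] ((249.9595947265625, 31.997211456298828), (32.211708068847656, 36.613121032714844), 168.06585693359375)
pad [ 0.67064397 -0.02188046  0.05      ] ((0.6700884699821472, -0.02258731797337532), 0.020349418744444847)
h (array([ 0.67144443, -0.02076764,  0.04723994]), np.float64(0.000527682850798934))
[ 229    6   55  224 6583] ((0.5653079748153687, -0.05311184376478195), (0.28501203656196594, 0.059553246945142746), 15.930787086486816)
t 1.55 pos [ 0.5343 -0.1508  0.3295] yaw 0.2752 tool delta [ 6.370e-02 -4.533e-01 -2.000e-04] dz 0.0022
```

Converted, -0.45 m is -0.5625.

>>> send_path:
  ticks:
    - [[0,-0.5625,0,0,0.087],[0,-0.5625,0,0,0.087],[0,-0.5625,0,0,0.087],[0,-0.5625,0,0,0.087],[0,-0.5625,0,0,0.087],[0,-0.5625,0,0,0.087],[0,-0.5625,0,0,0.087],[0,-0.5625,0,0,0.087],[0,-0.5625,0,0,0.087],[0,-0.5625,0,0,0.087],[0,-0.5625,0,0,0.087]]

```text
time: 2.65
ee_pos: [0.4129, 0.2801, 0.3292]
eef_rot: [0.991, 0.135, -0.0, 0.0]
ft_force: [0.6, -0.2, 0.5]
width: 0.0868
grip_force: 0.0
```

Run:
```python
from h import *
c=r.camera("wrist"); cv2.imwrite("pics/w2.png",c["img"][...,::-1]);S=r.camera("scene")
x=blob(c,"green",(150,0,500,225)); print(x[0],x[1])
e=cv2.fitEllipse(max(cv2.findContours(x[2],0,1)[0],key=len));print(e, plane(c,e[0],.075))
y=blob(S,"green",(345,135,380,172)); print(y[0],tri([(c,e[0]),(S,y[0])]))
delta([.4725,.3027,.1],.273)
```

```text
[316.89759373 119.35646335] [ 294   96   47   48 1787]
((316.89813232421875, 119.36263275146484), (46.27398681640625, 47.34648132324219), 176.08811950683594) [0.4719007  0.29909402 0.075     ]
[362.9862069 144.6137931] (array([0.47286096, 0.29972895, 0.07300228]), np.float64(0.001180364169655284))
t 2.75 pos [0.414  0.2785 0.3292] yaw 0.2678 tool delta [ 0.0629 -0.0081  0.2292] dz -0.0052
```

View pics/w2.png

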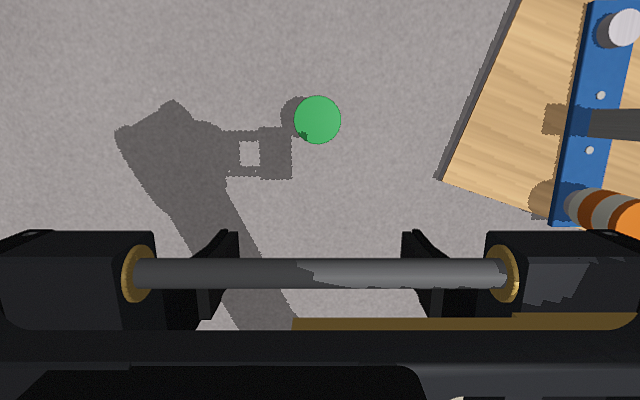

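The wrist view shows the green lid alone at (317,119). The lid is clear of everything and sits about 61 mm ahead of the TCP at z≈0.073–0.075, as expected.

Converted, 0.275 m is 0.3438, -0.005 m is -0.0063.

>>> send_path:
  ticks:
    - [[0.0375,-0.0038,0.0375,0,0.087],[0.0763,-0.0063,0.075,0,0.087],[0.0763,-0.0063,0.125,0,0.087],[0.0763,-0.0063,0.175,0,0.087],[0.0763,-0.0063,0.2125,0,0.087],[0.0763,-0.0063,0.25,0,0.087],[0.0763,-0.0063,0.2875,0,0.087],[0.0763,-0.0063,0.3188,0,0.087],[0.0763,-0.0063,0.3438,0,0.087],[0.0763,-0.0063,0.3438,0,0.087]]

```text
time: 3.75
ee_pos: [0.4701, 0.2982, 0.0518]
eef_rot: [0.991, 0.133, -0.002, 0.001]
ft_force: [0.3, -0.6, -0.2]
width: 0.0869
grip_force: 0.0
```

Run:
```python
from h import *
c=r.camera("wrist"); cv2.imwrite("pics/w3.png",c["img"][...,::-1])
delta([.472,.2993,.053])
```

```text
t 3.8 pos [0.4708 0.2993 0.0536] yaw 0.2683 tool delta [0.0012 0.0003 0.0006]
```

View pics/w3.png

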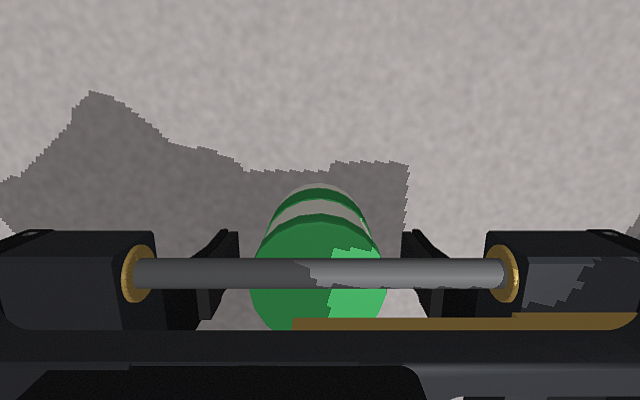

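The pot (lid centre about (320,272)) is centred between the fingers at columns 238 and 401. I'll close, then lift.

Converted, -0.15 m is -0.1875, -0.1 m is -0.125.

>>> send_path:
  ticks:
    - [[0.0013,0,0,0,0.05],[0.0013,0,0,0,0.05],[0.0013,0,0,0,0.05],[0.0013,0,0,0,0.05],[0.0013,0,0,0,0.05],[0.0013,0,0,0,0.05],[0.0013,0,-0.0125,0,0.05],[0.0013,0,-0.025,0,0.05],[0.0013,0,-0.0625,0,0.05],[0.0013,0,-0.125,0,0.05],[0.0013,0,-0.1875,0,0.05],[0.0013,0,-0.1875,0,0.05]]
  squeeze: 30

```text
time: 5.0
ee_pos: [0.4733, 0.3045, 0.2121]
eef_rot: [0.991, 0.135, 0.005, -0.002]
ft_force: [0.2, 1.1, -2.6]
width: 0.0555
grip_force: 30.0
```

Run:
```python
from h import *
delta([.671,-.0218,.083],.274)
S=r.camera("scene"); D=r.camera("side"); cv2.imwrite("pics/s4.png",np.hstack([S["img"][40:280,160:480],D["img"][40:280,160:480]])[...,::-1])
```

```text
t 5.0 pos [0.4733 0.3045 0.2121] yaw 0.2715 tool delta [0.1016 0.3677 0.1292] dz -0.0025
```

View pics/s4.png

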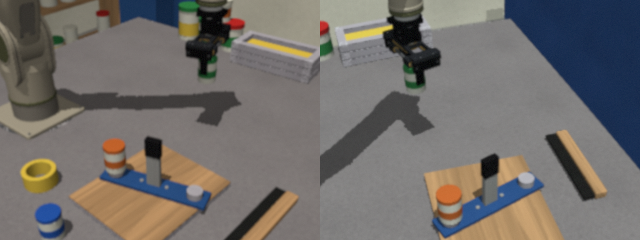

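The green pot is held upright and lifted, at about (207,65) in the left crop and (414,75) in the right crop.

Converted, 0.363 m is 0.4538, 0.08 m is 0.1.

>>> send_path:
  ticks:
    - [[0.025,0.05,0,0,0.05],[0.075,0.1,0,0,0.05],[0.1,0.15,0,0,0.05],[0.125,0.2,0,0,0.05],[0.125,0.25,0,0,0.05],[0.125,0.3,0,0,0.05],[0.125,0.35,0,0,0.05],[0.125,0.4,0,0,0.05],[0.125,0.4313,0,0,0.05],[0.125,0.45,0,0,0.05],[0.125,0.4538,0,0,0.05],[0.125,0.4538,0,0,0.05]]

```text
time: 6.3
ee_pos: [0.6644, -0.02, 0.2039]
eef_rot: [0.991, 0.135, -0.0, -0.0]
ft_force: [-0.2, 1.2, -1.1]
width: 0.0559
grip_force: 30.0
```

>>> send_path:
  ticks:
    - [[0,0,0,0,0.05],[0,0,0,0,0.05],[0,0,0,0,0.05]]

```text
time: 6.6
ee_pos: [0.6647, -0.02, 0.2047]
eef_rot: [0.991, 0.136, 0.0, -0.0]
ft_force: [0.2, 0.9, -0.8]
width: 0.0557
grip_force: 30.0
```

Run:
```python
from h import *
for i in range(5):
    delta([.671,-.0218,.108],.274); c=r.camera("wrist")
cv2.imwrite("pics/w5.png",c["img"][...,::-1])
S=r.camera("scene");D=r.camera("side")
x=blob(S,"green",(300,100,400,235));y=blob(D,"green",(300,100,420,225));print(x[0],x[1],y[0],y[1],tri([(S,x[0]),(D,y[0])]))
```

```text
t 6.6 pos [ 0.6647 -0.02    0.2047] yaw 0.2724 tool delta [0.0056 0.0034 0.0967] dz -0.0016
t 6.65 pos [ 0.6648 -0.0203  0.2047] yaw 0.272 tool delta [0.0056 0.0031 0.0967] dz -0.0020
t 6.7 pos [ 0.6648 -0.0206  0.2047] yaw 0.2717 tool delta [0.0057 0.0028 0.0967] dz -0.0023
t 6.75 pos [ 0.6648 -0.0208  0.2046] yaw 0.2713 tool delta [0.0057 0.0026 0.0966] dz -0.0027
t 6.8 pos [ 0.6648 -0.021   0.2046] yaw 0.2711 tool delta [0.0057 0.0024 0.0966] dz -0.0029
[357.7875 193.3   ] [345 189  22   8  80] [361.97175141 165.04519774] [355 156  17  17 177] (array([0.66950502, 0.00126269, 0.17385492]), np.float64(0.021041531761776804))
```

View pics/w5.png

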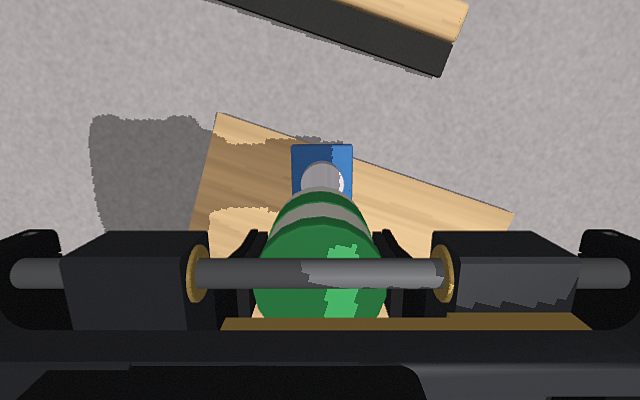

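The held pot's lid is at (320,272), with the pad just beyond and below it at (322,180), in line laterally. I'll descend to just above the pad.

Converted, 0.092 m is 0.115, 0.08 m is 0.1.

>>> send_path:
  ticks:
    - [[0.0075,0.0038,0,0,0.05],[0.0075,0.0038,0.0375,0,0.05],[0.0075,0.0038,0.075,0,0.05],[0.0075,0.0038,0.1,0,0.05],[0.0075,0.0038,0.115,0,0.05],[0.0075,0.0038,0.115,0,0.05],[0.0075,0.0038,0.115,0,0.05],[0.0075,0.0038,0.115,0,0.05]]

```text
time: 7.75
ee_pos: [0.6723, -0.0224, 0.1141]
eef_rot: [0.991, 0.135, 0.001, 0.0]
ft_force: [-0.6, 0.0, -1.8]
width: 0.0554
grip_force: 30.0
```

Run:
```python
from h import *
for i in range(3):
    delta([.671,-.022,.103],.274); S=r.camera("scene");D=r.camera("side")
a=cv2.resize(S["img"][150:270,280:400],(400,400));b=cv2.resize(D["img"][140:260,290:410],(400,400))
cv2.imwrite("pics/s6.png",np.hstack([a,b])[...,::-1])
```

```text
t 7.75 pos [ 0.6723 -0.0224  0.1141] yaw 0.2707 tool delta [-0.0012 -0.0008  0.0111] dz -0.0033
t 7.85 pos [ 0.6721 -0.0224  0.1138] yaw 0.2708 tool delta [-0.0009 -0.0007  0.0108] dz -0.0032
t 7.95 pos [ 0.6718 -0.0225  0.1133] yaw 0.2707 tool delta [-0.0006 -0.0007  0.0103] dz -0.0033
```

View pics/s6.png

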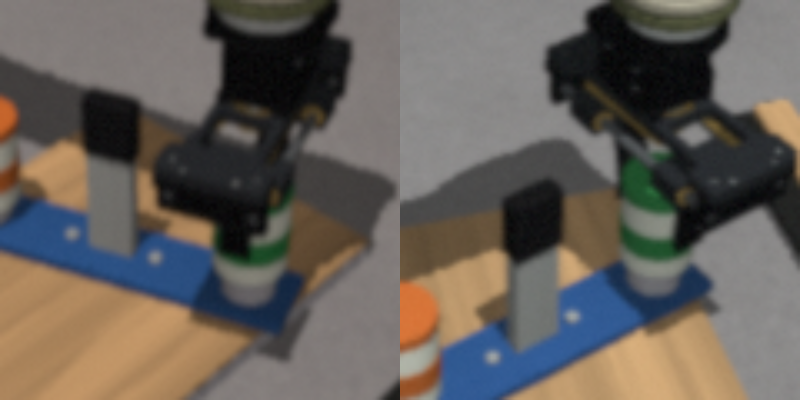

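The pot sits just above the pad, which is still visible below it at (248,290) in the left crop and (655,280) in the right crop, and it is centred. I'll lower gently and watch the force.

Converted, 0.008 m is 0.01, 0.004 m is 0.005.

>>> send_path:
  ticks:
    - [[0,0,0.005,0,0.05],[0,0,0.01,0,0.05],[0,0,0.01,0,0.05],[0,0,0.01,0,0.05]]

```text
time: 8.45
ee_pos: [0.6717, -0.0224, 0.1048]
eef_rot: [0.991, 0.135, 0.0, 0.0]
ft_force: [-0.9, 0.1, 3.1]
width: 0.0556
grip_force: 30.0
```

>>> send_path:
  ticks:
    - [[0,0,0.0025,0,0.05],[0,0,0.0025,0,0.05],[0,0,0.0025,0,0.05]]

```text
time: 8.75
ee_pos: [0.6718, -0.0224, 0.1047]
eef_rot: [0.991, 0.135, 0.001, 0.0]
ft_force: [-7.6, -1.3, 17.6]
width: 0.056
grip_force: 30.0
```

Contact. I'll ease off the push, then open.

Converted, -0.002 m is -0.0025.

>>> send_path:
  ticks:
    - [[0,0,-0.0025,0,0.05],[0,0,-0.0025,0,0.05],[0,0,-0.0025,0,0.05]]

```text
time: 9.05
ee_pos: [0.6715, -0.0226, 0.1048]
eef_rot: [0.991, 0.135, 0.0, 0.0]
ft_force: [-3.2, 0.6, 5.7]
width: 0.0553
grip_force: 30.0
```

>>> send_path:
  ticks:
    - [[0,0,0,0,0.06],[0,0,0,0,0.065],[0,0,0,0,0.07],[0,0,0,0,0.08],[0,0,0,0,0.087],[0,0,0,0,0.087],[0,0,0,0,0.087]]

```text
time: 9.75
ee_pos: [0.6715, -0.0225, 0.1046]
eef_rot: [0.991, 0.135, 0.0, 0.0]
ft_force: [0.5, 0.3, 0.6]
width: 0.0859
grip_force: 0.0
```

Run:
```python
from h import *
delta([.671,-.022,.103]); c=r.camera("wrist");S=r.camera("scene");D=r.camera("side")
a=cv2.resize(S["img"][150:270,250:400],(400,320));b=cv2.resize(D["img"][160:280,265:415],(400,320))
cv2.imwrite("pics/s7.png",np.hstack([a,b])[...,::-1])
```

```text
t 9.75 pos [ 0.6715 -0.0225  0.1046] yaw 0.2708 tool delta [-0.0003 -0.0006  0.0016]
```

View pics/s7.png

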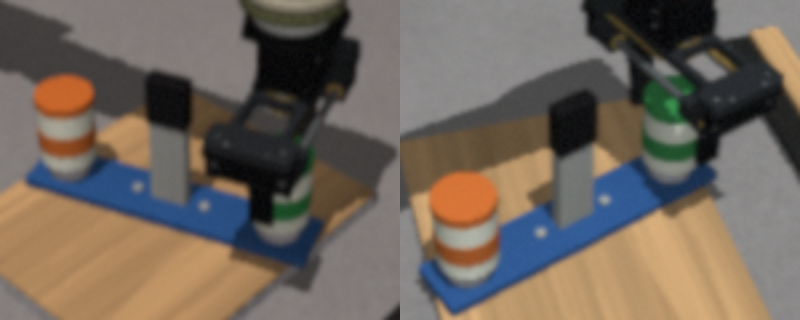

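The green pot stands released on its pad, at (283,200) in the left crop and (668,140) in the right crop. The orange pot is undisturbed. I'll raise and move back for a fresh look at the handle and both pots.

Converted, -0.22 m is -0.275, -0.13 m is -0.1625.

>>> send_path:
  ticks:
    - [[0,0,-0.0375,0,0.087],[0,0,-0.1,0,0.087],[0,0,-0.1625,0,0.087],[0,0,-0.225,0,0.087],[-0.0625,0,-0.2625,0,0.087],[-0.125,0,-0.275,0,0.087],[-0.1875,0,-0.275,0,0.087],[-0.225,0,-0.275,0,0.087],[-0.225,0,-0.275,0,0.087],[-0.225,0,-0.275,0,0.087],[-0.225,0,-0.275,0,0.087]]

```text
time: 11.0
ee_pos: [0.4986, -0.0703, 0.3246]
eef_rot: [0.991, 0.135, 0.0, -0.0]
ft_force: [0.3, 0.9, 1.1]
width: 0.087
grip_force: 0.0
```

Run:
```python
from h import *
c=r.camera("wrist");S=r.camera("scene");D=r.camera("side");c=r.camera("wrist")
cv2.imwrite("pics/w8.png",c["img"][...,::-1])
P={}
for k,a,b in (("green",(335,190,385,222),(345,180,385,208)),("orange",(258,175,292,200),(272,220,306,245)),("black",(300,170,328,202),(315,190,345,220))):
    x=blob(S,k,a);y=blob(D,k,b); print(k,x[1],y[1],[v.round(4) if hasattr(v,"round") else v for v in tri([(S,x[0]),(D,y[0])])])
for k,b in (("green",(220,0,420,120)),("orange",(220,150,420,260))):
    x=blob(c,k,b); print(k,x[0],x[1],plane(c,x[0],.125))
delta([.565,-.0515,.147],.274)
```

```text
green [345 201  22  16 296] [357 189  22  17 308] [array([ 0.6722, -0.0206,  0.1194]), np.float64(0.0001)]
orange [263 179  20  15 237] [276 224  26  21 408] [array([ 0.46  , -0.0818,  0.1212]), np.float64(0.0008)]
black [304 176  18  23 331] [322 195  16  24 306] [array([ 0.5661, -0.0497,  0.1482]), np.float64(0.0007)]
green [320.69985975  14.03085554] [ 292    0   58   38 1426] [ 0.65207168 -0.02856315  0.125     ]
orange [310.56060606 203.00909091] [296 192  28  41 330] [ 0.47216413 -0.0675861   0.125     ]
t 11.2 pos [ 0.4986 -0.07    0.3242] yaw 0.2722 tool delta [0.069  0.0002 0.1772] dz -0.0018
```

View pics/w8.png

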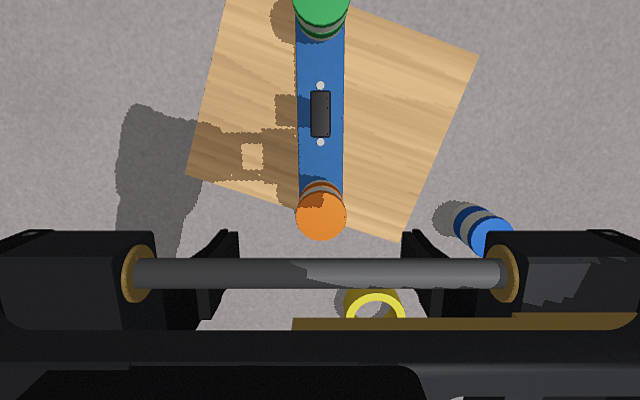

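The handle top is at (320,113), the green lid at (321,5) and the orange lid at (321,217). All three are on the jaws' centre line (column 320), so y and yaw are right, and the handle is about 70 mm ahead. I'll descend over it.

Converted, 0.177 m is 0.2213, 0.07 m is 0.0875.

>>> send_path:
  ticks:
    - [[0.05,0,0,0,0.087],[0.0875,0,0.025,0,0.087],[0.0875,0,0.0625,0,0.087],[0.0875,0,0.1,0,0.087],[0.0875,0,0.1375,0,0.087],[0.0875,0,0.175,0,0.087],[0.0875,0,0.2,0,0.087],[0.0875,0,0.2213,0,0.087],[0.0875,0,0.2213,0,0.087],[0.0875,0,0.2213,0,0.087],[0.0875,0,0.2213,0,0.087]]

```text
time: 12.3
ee_pos: [0.5662, -0.0517, 0.1486]
eef_rot: [0.991, 0.135, 0.001, 0.0]
ft_force: [0.1, 0.4, 0.2]
width: 0.0871
grip_force: 0.0
```

Run:
```python
from h import *
c=r.camera("wrist");delta([.5658,-.051,.147],.274)
cv2.imwrite("pics/w9.png",c["img"][...,::-1])
```

```text
t 12.35 pos [ 0.5662 -0.0518  0.1486] yaw 0.2709 tool delta [-0.0002 -0.0009  0.0016] dz -0.0031
```

View pics/w9.png

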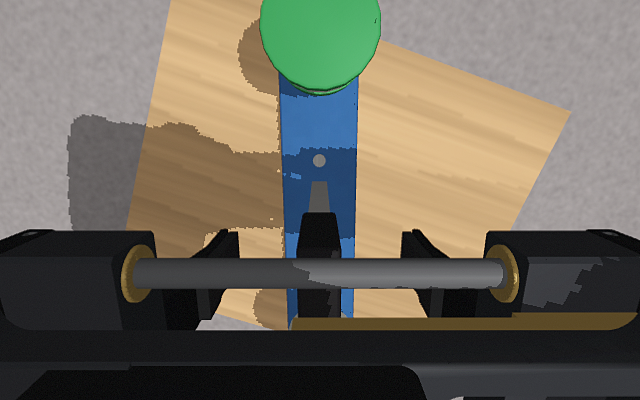

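The handle (column 319) is centred between the fingers and the green pot is centred on its pad. I'll close at full grip and lift a little.

Converted, 0.001 m is 0.0013, -0.0005 m is -0.0006.

>>> send_path:
  ticks:
    - [[0,-0.0006,0.0013,0,0.05],[0,-0.0006,0.0013,0,0.03],[0,-0.0006,0.0013,0,0.022],[0,-0.0006,0.0013,0,0.018],[0,-0.0006,0.0013,0,0.01],[0,-0.0006,0.0013,0,0.01],[0,-0.0006,0.0013,0,0.01],[0,-0.0006,0.0013,0,0.01],[0,-0.0006,0.0013,0,0.01]]
  squeeze: 60

```text
time: 13.25
ee_pos: [0.5653, -0.0514, 0.1465]
eef_rot: [0.991, 0.135, 0.0, 0.0]
ft_force: [-0.4, -0.5, -0.2]
width: 0.0228
grip_force: 0.0
```

>>> send_path:
  ticks:
    - [[0,0,-0.0025,0,0.01],[0,0,-0.0063,0,0.01],[0,0,-0.0113,0,0.01],[0,0,-0.0175,0,0.01],[0,0,-0.025,0,0.01],[0,0,-0.025,0,0.01],[0,0,-0.025,0,0.01]]

```text
time: 13.95
ee_pos: [0.5654, -0.0515, 0.1667]
eef_rot: [0.991, 0.135, 0.0, 0.0]
ft_force: [0.3, 0.2, -6.4]
width: 0.0173
grip_force: 60.0
```

Run:
```python
from h import *
print(r.read_state()["torque"])
S=r.camera("scene");D=r.camera("side")
for k,a,b in (("green",(335,160,385,215),(345,150,390,208)),("orange",(258,155,292,194),(272,200,306,239))):
    x=blob(S,k,a);y=blob(D,k,b); print(k,x[1],y[1],tri([(S,x[0]),(D,y[0])])[0].round(4))
```

```text
[ 0.07437881 -0.04145339  0.01211272]
green [344 193  24  18 326] [367 183  13  17 158] [ 0.6783 -0.0328  0.1477]
orange [263 172  20  15 243] [275 218  27  21 446] [ 0.4608 -0.0821  0.1424]
```

The load reads 6.4 N, the full caddy, and both lids rose by about 20 mm, so it is level. I'll lift smoothly to about 0.14 m.

Converted, -0.11 m is -0.1375, -0.108 m is -0.135.

>>> send_path:
  ticks:
    - [[0,0,-0.005,0,0.01],[0,0,-0.015,0,0.01],[0,0,-0.03,0,0.01],[0,0,-0.0475,0,0.01],[0,0,-0.065,0,0.01],[0,0,-0.0825,0,0.01],[0,0,-0.1,0,0.01],[0,0,-0.115,0,0.01],[0,0,-0.1275,0,0.01],[0,0,-0.135,0,0.01],[0,0,-0.1375,0,0.01],[0,0,-0.1375,0,0.01]]

```text
time: 15.25
ee_pos: [0.5653, -0.0515, 0.2764]
eef_rot: [0.991, 0.135, -0.0, 0.0]
ft_force: [-0.6, -0.7, -6.2]
width: 0.0179
grip_force: 60.0
```

>>> send_path:
  ticks:
    - [[0,0,0,0,0.01],[0,0,0,0,0.01],[0,0,0,0,0.01],[0,0,0,0,0.01],[0,0,0,0,0.01],[0,0,0,0,0.01],[0,0,0,0,0.01],[0,0,0,0,0.01]]

```text
time: 16.05
ee_pos: [0.5653, -0.0515, 0.2765]
eef_rot: [0.991, 0.135, 0.0, 0.0]
ft_force: [0.0, -0.8, -6.5]
width: 0.0177
grip_force: 60.0
```

Run:
```python
from h import *
s=r.read_state(); print(s["torque"],abs(np.array(s["joint_vel"])).max())
S=r.camera("scene");D=r.camera("side")
x=blob(S,"orange",(240,100,300,170));y=blob(D,"orange",(255,140,310,235));print(x[1],y[1],tri([(S,x[0]),(D,y[0])])[0].round(4))
cv2.imwrite("pics/s10.png",np.hstack([S["img"][60:300,190:510],D["img"][80:320,190:510]])[...,::-1])
```

```text
[ 0.01500042  0.024676   -0.05876117] 0.0012413866350141187
[257 134  24  14 271] [271 180  28  21 453] [ 0.461  -0.0807  0.2504]
```

View pics/s10.png

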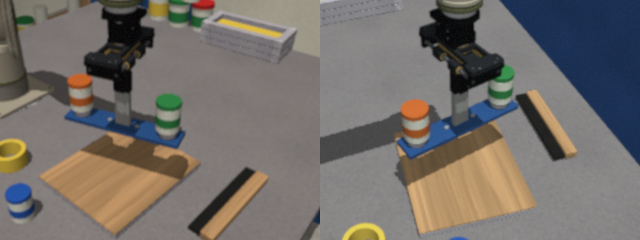

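The caddy is raised with both pots on it: orange lid at (80,81) and green lid at (169,101) in the left crop. Its underside is at about 0.149 m. I'll check the green pot's height for level, then hand in.

Run:
```python
from h import *
S=r.camera("scene");D=r.camera("side")
x=blob(S,"green",(340,150,380,172));y=blob(D,"green",(360,140,390,163));p=tri([(S,x[0]),(D,y[0])])[0]
print(x[1],y[1],p)
if abs(p[2]-.250)<.012: print(r.close_job())
```

```text
[347 154  24  16 320] [363 145  21  17 216] [ 0.67699824 -0.02967081  0.25302582]
the job is handed in; nothing more can be done
None
```

The green pot was set on the empty pad and released, and the caddy was lifted level to about 0.149 m with both pots on it, still held when I handed the job in at about 16 s; no verdict was returned.

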